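# Feel the end float of the herb mill's shaft and take it up with a fork spacer

## Task

Feel the end float of the herb mill's shaft by its red knob: draw the shaft gently out until it bears on the end bracket, then push it gently back in until it bears on the housing, leaning on each stop for about half a second with some 5 to 12 N and never 25 N. Then, with the shaft in, take from the rack the thickest fork spacer that fits into the gap you felt, drop it over the shaft between bracket and brass flange until its head sits on the bracket, let go of it, and draw the knob gently out once more to lean on the spacer for half a second and prove that little play is left. Leave the spacer in, the other two in the rack, and all else where it is, and let go.

Things in the scene. Friction and masses are not known exactly. Their poses are not given: they have to be found in the camera images.
- mill: herb mill, fixed. Origin on the table; shaft axis along its x at y 0, 75 mm up. OUT (draw) = -x, IN = +x. Black base 15 mm thick, x -162 to 102, 120 wide; steel housing x -8 to 82, 155 tall; its bearing boss (x -42 to -8, 60 wide, 91 tall) is the inner stop. Green end bracket (10 thick, 30 wide, 93 tall, open on top) is the outer stop: inner face between x -56 and -66, not measured, so feel it. Stops give under 0.1 mm per N
- shaft: steel shaft, 12 mm thick, slides along the mill's x only (friction 1.5 N, stays where left), with a brass flange 32 mm in diameter, 8 mm thick, between bracket and housing. Origin = the mill's when fully in; the flange's outer face is then at mill x -50 mm, and the gap from it to the bracket's inner face is the end float, 6 to 16 mm. Starts somewhere in its float
- knob (a point): centre of the shaft's red round knob, 30 mm in diameter, 30 mm long along the shaft, 75 mm above the table, at x = -135 mm in the mill's frame when the shaft is fully in; grip it from above across the shaft
- rack: pale wooden block 200 x 60 x 42 mm, fixed, origin under its centre on the table; three slots in a row along its x at -62, 0 and +62 mm, each 15 x 33 mm and 38 mm deep, hold the three spacers; which is where varies
- spacer4_head (a point): 4 mm thick (x) fork spacer, about 60 g; this point: centre of its yellow grip head 36 x 40 x 30 mm (x, y, z). Below the head a blade 30 wide (y), 34 tall, with a 24 deep, 14 wide slot open below (goes over the shaft), feet rounded. In the rack the head lies on its top, point 57 mm above the table, x, y as the rack's. Seated: x, y as the mill's or turned by half, head down on the bracket's top, point 108 mm above the table
- spacer8_head (a point): 8 mm thick (x) fork spacer, about 60 g; this point: centre of its white grip head 36 x 40 x 30 mm (x, y, z). Below the head a blade 30 wide (y), 34 tall, with a 24 deep, 14 wide slot open below (goes over the shaft), feet rounded. In the rack the head lies on its top, point 57 mm above the table, x, y as the rack's. Seated: x, y as the mill's or turned by half, head down on the bracket's top, point 108 mm above the table
- spacer12_head (a point): 12 mm thick (x) fork spacer, about 60 g; this point: centre of its blue grip head 36 x 40 x 30 mm (x, y, z). Below the head a blade 30 wide (y), 34 tall, with a 24 deep, 14 wide slot open below (goes over the shaft), feet rounded. In the rack the head lies on its top, point 57 mm above the table, x, y as the rack's. Seated: x, y as the mill's or turned by half, head down on the bracket's top, point 108 mm above the table
- herb_jar_mid (a point): amber jar with white cap, 72 mm wide, 95 mm tall, a bystander; point 30 mm above its underside
- petal_jar_mid (a point): reddish jar with white cap, 72 mm wide, 95 mm tall, a bystander; point 30 mm above its underside
- tea_tin_mid (a point): green tin, 68 mm wide, 100 mm tall, a bystander; point 30 mm above its underside
- grey_bowl_mid (a point): grey bowl, 130 mm wide, 45 mm tall, a bystander; point 30 mm above its underside
- wrench_mid (a point): wrench lying flat, a bystander; point 30 mm above its underside
- scoop_mid (a point): spoon lying flat, a bystander; point 30 mm above its underside
Not all that is in view belongs to the job. There is more than one size of the part that bears spacer8_head; the job needs the smaller. Of the things that look like the part that bears spacer4_head, the larger one is meant.

How it is judged (in metres and radians):
On the way, in this order (a step that is already met when the one before it is completed fails the run):
1. the shaft is drawn out against the bracket with more than 3 N (contact force between shaft and mill above 3 N and x of knob in the frame of mill below -0.1395 m), for 0.2 s.
2. the shaft is pushed in against the housing with more than 3 N (contact force between shaft and mill above 3 N and x of knob in the frame of mill above -0.137 m), for 0.2 s.
3. a spacer sits on the shaft between flange and bracket, let go ((((x of spacer4_head in the frame of mill between -0.072 and -0.046 m and y of spacer4_head in the frame of mill between -0.006 and 0.006 m and z of spacer4_head in the frame of mill between 0.103 and 0.113 m and angle between spacer4_head's own z axis and vertical below 0.35 rad) and contact force between the fingers and spacer4 below 0.05 N) or ((x of spacer8_head in the frame of mill between -0.072 and -0.046 m and y of spacer8_head in the frame of mill between -0.006 and 0.006 m and z of spacer8_head in the frame of mill between 0.103 and 0.113 m and angle between spacer8_head's own z axis and vertical below 0.35 rad) and contact force between the fingers and spacer8 below 0.05 N) or ((x of spacer12_head in the frame of mill between -0.072 and -0.046 m and y of spacer12_head in the frame of mill between -0.006 and 0.006 m and z of spacer12_head in the frame of mill between 0.103 and 0.113 m and angle between spacer12_head's own z axis and vertical below 0.35 rad) and contact force between the fingers and spacer12 below 0.05 N))), for 0.2 s.
4. the shaft is drawn out by the knob against the seated spacer with more than 3 N, with less than 6 mm of play (x of knob in the frame of mill above -0.141 m and contact force between the fingers and shaft above 1 N and (((x of spacer4_head in the frame of mill between -0.072 and -0.046 m and y of spacer4_head in the frame of mill between -0.006 and 0.006 m and z of spacer4_head in the frame of mill between 0.103 and 0.113 m and angle between spacer4_head's own z axis and vertical below 0.35 rad) and contact force between shaft and spacer4 above 3 N and contact force between spacer4 and mill above 3 N) or ((x of spacer8_head in the frame of mill between -0.072 and -0.046 m and y of spacer8_head in the frame of mill between -0.006 and 0.006 m and z of spacer8_head in the frame of mill between 0.103 and 0.113 m and angle between spacer8_head's own z axis and vertical below 0.35 rad) and contact force between shaft and spacer8 above 3 N and contact force between spacer8 and mill above 3 N) or ((x of spacer12_head in the frame of mill between -0.072 and -0.046 m and y of spacer12_head in the frame of mill between -0.006 and 0.006 m and z of spacer12_head in the frame of mill between 0.103 and 0.113 m and angle between spacer12_head's own z axis and vertical below 0.35 rad) and contact force between shaft and spacer12 above 3 N and contact force between spacer12 and mill above 3 N))), for 0.2 s.
At the end, for the whole second after the job is handed in: One spacer sits upright (within 20 degrees) and at rest on the shaft between the brass flange and the bracket (head centre 103 to 113 mm above the table, within 6 mm of the shaft's axis sideways), the other two hang in the rack, and the shaft stands no more than 6.5 mm out of fully in ((((x of spacer4_head in the frame of mill between -0.072 and -0.046 m and y of spacer4_head in the frame of mill between -0.006 and 0.006 m and z of spacer4_head in the frame of mill between 0.103 and 0.113 m and angle between spacer4_head's own z axis and vertical below 0.35 rad) and linear speed of spacer4 below 0.02 m/s and (x of spacer8_head in the frame of rack between -0.075 and 0.075 m and y of spacer8_head in the frame of rack between -0.01 and 0.01 m and z of spacer8_head in the frame of rack between 0.05 and 0.064 m) and (x of spacer12_head in the frame of rack between -0.075 and 0.075 m and y of spacer12_head in the frame of rack between -0.01 and 0.01 m and z of spacer12_head in the frame of rack between 0.05 and 0.064 m)) or ((x of spacer8_head in the frame of mill between -0.072 and -0.046 m and y of spacer8_head in the frame of mill between -0.006 and 0.006 m and z of spacer8_head in the frame of mill between 0.103 and 0.113 m and angle between spacer8_head's own z axis and vertical below 0.35 rad) and linear speed of spacer8 below 0.02 m/s and (x of spacer4_head in the frame of rack between -0.075 and 0.075 m and y of spacer4_head in the frame of rack between -0.01 and 0.01 m and z of spacer4_head in the frame of rack between 0.05 and 0.064 m) and (x of spacer12_head in the frame of rack between -0.075 and 0.075 m and y of spacer12_head in the frame of rack between -0.01 and 0.01 m and z of spacer12_head in the frame of rack between 0.05 and 0.064 m)) or ((x of spacer12_head in the frame of mill between -0.072 and -0.046 m and y of spacer12_head in the frame of mill between -0.006 and 0.006 m and z of spacer12_head in the frame of mill between 0.103 and 0.113 m and angle between spacer12_head's own z axis and vertical below 0.35 rad) and linear speed of spacer12 below 0.02 m/s and (x of spacer4_head in the frame of rack between -0.075 and 0.075 m and y of spacer4_head in the frame of rack between -0.01 and 0.01 m and z of spacer4_head in the frame of rack between 0.05 and 0.064 m) and (x of spacer8_head in the frame of rack between -0.075 and 0.075 m and y of spacer8_head in the frame of rack between -0.01 and 0.01 m and z of spacer8_head in the frame of rack between 0.05 and 0.064 m))) and x of knob in the frame of mill above -0.1415 m); the robot touches nothing.
It fails at once if the shaft is forced against a stop or a spacer with more than 25 N (contact force between shaft and mill above 25 N or contact force between shaft and spacer4 above 25 N or contact force between shaft and spacer8 above 25 N or contact force between shaft and spacer12 above 25 N).
It fails at once if a bystander is moved by more than 30 mm (distance of any of herb_jar_mid, petal_jar_mid, tea_tin_mid, grey_bowl_mid, wrench_mid, scoop_mid from where it was at the start of the episode above 0.03 m).
It also fails if it takes over 72 s, if anything falls off the work surface, if the arm or the gripper's body presses on something with over 40 N, if the wrist force passes 120 N, or if a joint passes its speed limit or range.

## Robot

A 7-joint arm with a two-finger parallel gripper is mounted at the origin on the work surface. World frame = base frame: x ahead of the robot, y to its left, z up, the work surface at z = 0. Lengths are in m, angles in degrees, forces in N, time in s.
With the tool pointing down it reaches from about 0.4 to 0.9 m from the base axis. Payload 5.6 kg.
Tool frame: the origin (TCP) lies midway between the tips of the shut fingers; the grasp point (between the pads) lies 19 mm behind it; z points along the fingers, y is the direction in which the jaws open and shut (so a half turn about z gives the same grasp; the last joint's range is limited). The gripper opens to 92 mm and grips with 3 to 60 N. Pads are 20 mm wide; open, the fingers measure 128 mm over their backs; the gripper's body (75 mm by 189 mm) begins 69 mm behind the grasp point.
Start: joints at [-72.479, 26.786, -0.665, 91.828, 0.344, 61.387, -3.226], TCP at [0.222, 0.611, 0.215] pointing down, gripper open.
Joint ranges: [-144.91, 144.91], [-17.63, 115.5], [-89.93, 88.59], [15.96, 139.68], [-74.01, 254.01], [8.47, 105.57], [-167.45, 167.45]. Speed limits (degrees/s): [147.25, 147.25, 180, 180, 180, 180, 180].

## Interface

Orientations are given as [roll, pitch, yaw] about the fixed x, y, z axes, in that order (R = Rz(yaw) Ry(pitch) Rx(roll)).
In Python, from rig import manip, fingers, solver, cams, ticket, telemetry gives the robot as it stands. Calls block until the motion is done:
- manip.movep(position, orientation): joint-space move of the TCP to a pose.
- manip.line_to(position, frame=None, v=0.15, f_stop=None): straight line of the TCP; frame=None keeps the orientation; v is the mean speed in m/s. With f_stop (N) it stops when the force on the tool has changed by that much, and returns True; else False.
- manip.goto_joints(angles): joint-space move.
- fingers.open_gripper() and fingers.close(force=None): open the fingers fully, or close them until they stop; force is the grip in N (None keeps the last).
- manip.sleep(seconds).
- solver.ik(position, orientation): joint angles nearest the present ones, or None.
- cams.get_image(name): name is "side" or "top"; returns a dict with "pixels" (384x512x3 uint8, red, green, blue), "z_map" (384x512 float32, m along the optical axis (not along the pixel's ray), 0 where there is no reading), "fx", "fy", "cx", "cy" (pixels), "dist_coeffs" ([k1, k2, p1, p2, k3] as OpenCV has them; the pictures are not rectified), "extrinsics" (4x4, takes a point from world to camera coordinates). Camera axes: x right, y down, z forward; pixel columns grow to the right and rows downward; lengths in m; the calibration is good to about 2 mm. A picture is of the moment at which its call begins.
A pose or a line that the arm cannot do raises manip.MotionError and nothing moves.
- ticket.job_done(): hands the job in, once; it reports no verdict.
Readings, each from a call of its own:
- telemetry.read_time_s(): time.
- telemetry.read_joints(): joint angles.
- telemetry.read_qvel(): joint speeds.
- telemetry.read_joint_efforts(): joint torques, N m.
- telemetry.read_position(): TCP position.
- telemetry.read_tcp_rot(): TCP orientation.
- telemetry.read_force(): force on the tool from outside, world axes, zero at the start.
- telemetry.read_wrist_torque(): the same for the moment, N m.
- telemetry.read_grip_width(): finger opening in m.
Only numpy, scipy, OpenCV 4.12 (cv2) and the standard library are available. Lean on these libraries where they do the work, as an engineer would, in place of code of your own. Each camera call takes 0.05 s, during which the arm holds its last target. There are 200 camera calls.

## Working session

There is one attempt and no reset: what is moved stays moved. The work goes in short steps, each a Python script; the robot and the scene stay as the last script left them, time stands still between calls to the robot, and variables do not carry over. Pictures are saved under pics/ and viewed, about 8 in all and at most 12, crops included, and the job is handed in when it is done.

```bash
ls; mkdir -p pics; cat > h.py <<'E'
import numpy as np, cv2
from rig import manip, fingers, solver, cams, ticket, telemetry
def snap(n,save=True):
    d=cams.get_image(n)
    np.savez(f'pics/{n}.npz',**d)
    if save: cv2.imwrite(save,d['pixels'][:,:,::-1])
    return d
def px2w(d,u,v,z=None):
    """pixel -> world by depth, or by plane height z"""
    K=np.array([[d['fx'],0,d['cx']],[0,d['fy'],d['cy']],[0,0,1.]])
    n=cv2.undistortPoints(np.array([[[u,v]]],float),K,np.array(d['dist_coeffs'],float))[0,0]
    r=np.array([n[0],n[1],1]); E=np.array(d['extrinsics']); R,t=E[:3,:3],E[:3,3]
    c=-R.T@t; w=R.T@r
    if z is None: s=float(d['z_map'][int(round(v)),int(round(u))])
    else: s=(z-c[2])/w[2]
    return c+s*w
def w2px(d,p):
    E=np.array(d['extrinsics']);K=np.array([[d['fx'],0,d['cx']],[0,d['fy'],d['cy']],[0,0,1.]])
    q,_=cv2.projectPoints(np.array([p],float),cv2.Rodrigues(E[:3,:3])[0],E[:3,3],K,np.array(d['dist_coeffs'],float))
    return q[0,0]
E
python3 - <<'E'
from h import *
a=snap('top',None) if 0 else snap('top','pics/t0.png'); b=snap('side','pics/s0.png')
for n,d in (('top',a),('side',b)):
    cv2.imwrite(f'pics/{n}_big.png',cv2.resize(d['pixels'][:,:,::-1],(800,600),interpolation=cv2.INTER_CUBIC))
    E=d['extrinsics'];print(n,-E[:3,:3].T@E[:3,3],d['fx'])
print(telemetry.read_time_s(),telemetry.read_position(),telemetry.read_tcp_rot(),telemetry.read_force())
E
```

```text
pics
top [ 0.42443895 -0.01300785  0.97316691] 351.1058755980567
side [ 0.07946817 -0.93516356  1.25298871] 459.0947595818673
0.1 [0.22204325 0.61036411 0.21375569] [-1.79912729e+02  6.27182098e-03  1.60010421e+02] [-0.13053253 -0.00616314  0.36238961]
```

View pics/top_big.png

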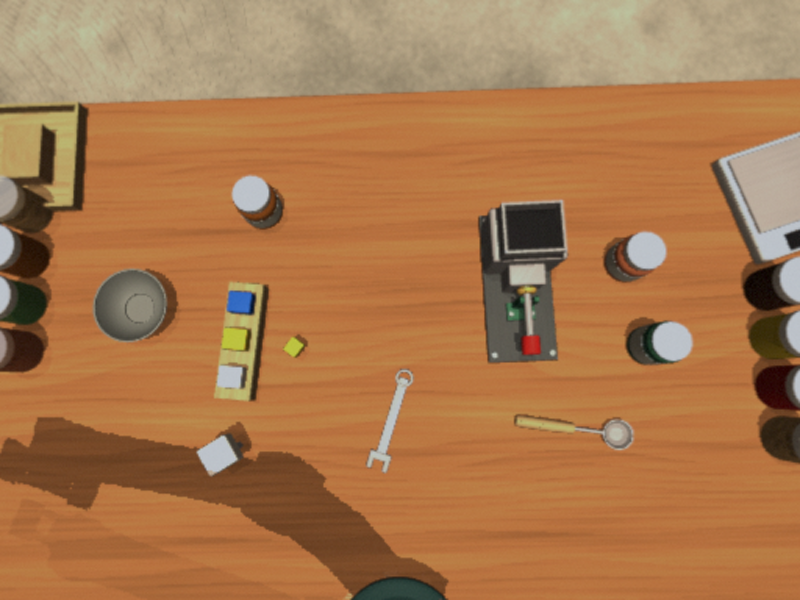

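View pics/side_big.png

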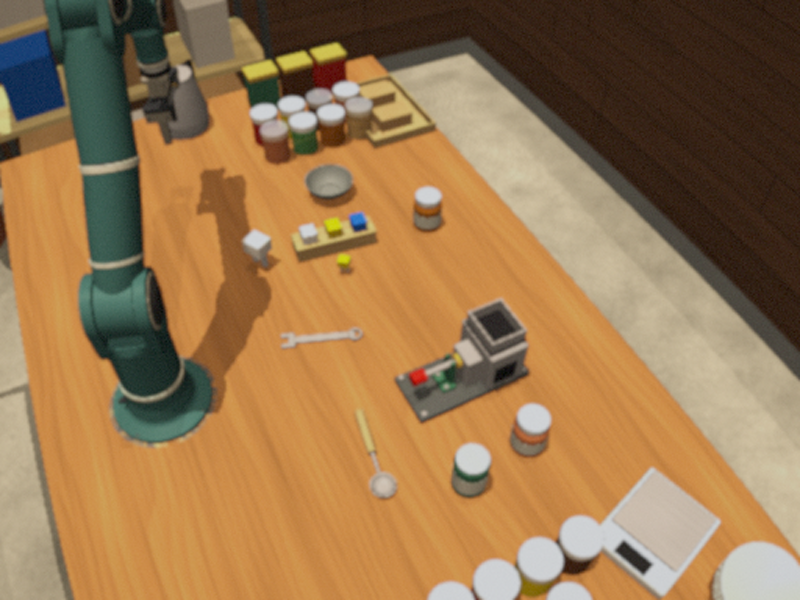

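Top view (800x600): the knob is at (531,345), the bracket at about (515,310) and the flange at (527,290). The rack heads are blue (240,302), yellow (235,339) and white (230,377). The large white block at (219,455) and the small yellow cube at (294,347) are decoys: the job needs the smaller white and the larger yellow, and both of those are in the rack. I'll confirm this in an enlarged crop and measure.

```bash
python3 - <<'E'
from h import *
d=dict(np.load('pics/top.npz'))
im=d['pixels'][:,:,::-1]
A=cv2.resize(im[125:237,300:370],None,fx=5,fy=5,interpolation=cv2.INTER_CUBIC)
B=cv2.resize(im[175:287+20,120:205],None,fx=4.24,fy=4.24,interpolation=cv2.INTER_CUBIC)[:560]
cv2.imwrite('pics/crop.png',np.hstack([A,B])); print(A.shape,B.shape)
hsv=cv2.cvtColor(im,cv2.COLOR_BGR2HSV)
def seg(name,lo,hi,box,z):
    u0,u1,v0,v1=box; m=cv2.inRange(hsv,lo,hi)[v0:v1,u0:u1]
    n,l,s,c=cv2.connectedComponentsWithStats(m)
    i=1+np.argmax(s[1:,4]); u,v=c[i]+[u0,v0]
    (cx,cy),wh,ang=cv2.minAreaRect(np.argwhere(l==i)[:,::-1].astype(np.float32))
    print(name,s[i],(u,v),'plane',px2w(d,u,v,z).round(4),'depth',px2w(d,u,v).round(4))
seg('knob',(0,150,60),(8,255,255),(320,360,200,240),.09)
R=(130,175,175,260)
seg('yel',(25,150,100),(35,255,255),(130,170,190,240),.072)
seg('blue',(105,150,60),(125,255,255),R,.072)
seg('white',(0,0,130),(180,60,255),(130,170,220,255),.072)
E
```

```text
(560, 350, 3) (560, 360, 3)
knob [ 14  15  12  12 142] (np.float64(339.4225352112676), np.float64(220.5)) plane [ 0.483 -0.224  0.09 ] depth [ 0.4832 -0.2246  0.0873]
yel [ 12  20  16  15 203] (np.float64(149.54679802955664), np.float64(216.55665024630542)) plane [0.5075 0.2596 0.072 ] depth [0.5075 0.2598 0.0714]
blue [ 16  12  16  13 189] (np.float64(153.44973544973544), np.float64(192.994708994709)) plane [0.5689 0.2502 0.072 ] depth [0.569  0.2504 0.0714]
white [  9  14  16  15 211] (np.float64(146.43127962085308), np.float64(240.76303317535545)) plane [0.4455 0.2668 0.072 ] depth [0.4455 0.2673 0.0705]
```

View pics/crop.png

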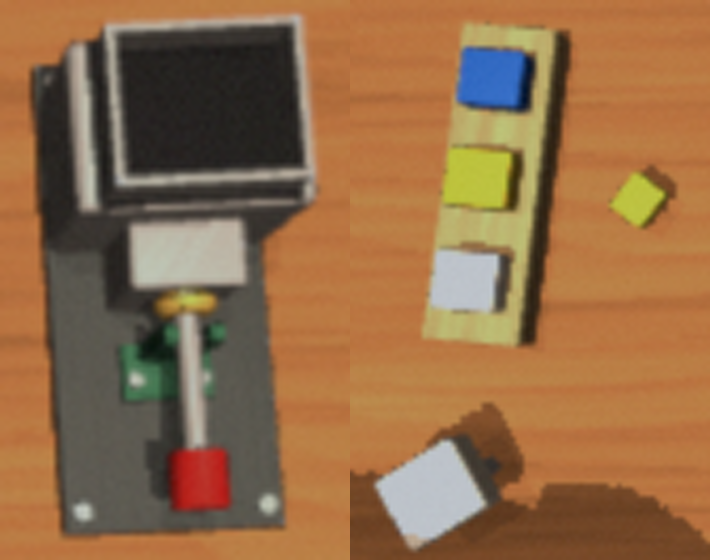

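The crop shows the heads blue, yellow and white in the rack (right half). The decoys lie outside it: the big white block below and the small yellow cube to the right. In the left half, the base's near corners are at crop (65,535) and (283,527), its far-left corner at (33,67), the boss top at (130..245, 222..287) and the knob at (200,480).

```bash
python3 - <<'E'
from h import *
d=dict(np.load('pics/top.npz'))
P=lambda x,y,z:px2w(d,300+(x+.5)/5-.5,125+(y+.5)/5-.5,z)
a,b,c=P(65,535,.015),P(283,527,.015),P(33,67,.015)
print('near',a,b,np.linalg.norm(b-a),'left',np.linalg.norm(c-a))
v=c-a; print('yaw left',np.degrees(np.arctan2(v[1],v[0]))); v=a-b; print('yaw near',np.degrees(np.arctan2(-v[0],v[1])))
q=[P(130,222,.091),P(245,220,.091),P(247,287,.091),P(132,287,.091)]
print(np.round(q,4)); bc=np.mean(q,0)
kt=P(201,451,.09);ke=P(201,480,.09);print('knob top inner',kt,'boss c',bc)
w=bc-P(201,478,.09);print('yaw knob-boss',np.degrees(np.arctan2(w[1],w[0])))
for f in (6,7,8):
    y=np.radians(f); X=np.array([np.cos(y),np.sin(y),0])
    print(f,'origin from base',(a+b)/2+.162*X,'from boss',bc+.025*X)
print('knob depth',P(200,470,.09),px2w(d,340,218))
for p in ([.5,-.23,.2,5],):
    print(solver.ik(p[:3],[180,0,p[3]]),solver.ik(p[:3],[180,0,p[3]+180]))
E
```

```text
near [ 0.45991328 -0.16789327  0.015     ] [ 0.46118674 -0.28532108  0.015     ] 0.11743471912956994 left 0.26232549135943106
yaw left 1.027704013492569
yaw near 0.6213258146171239
[[ 0.6153 -0.1967  0.091 ]
 [ 0.6145 -0.255   0.091 ]
 [ 0.5799 -0.2538  0.091 ]
 [ 0.5816 -0.1958  0.091 ]]
knob top inner [ 0.49729639 -0.22576987  0.09      ] boss c [ 0.59780273 -0.2253159   0.091     ]
yaw knob-boss -0.1876409977515768
6 origin from base [ 0.62166256 -0.20967356  0.015     ] from boss [ 0.62266578 -0.22270269  0.091     ]
7 origin from base [ 0.62134249 -0.20686434  0.015     ] from boss [ 0.62261639 -0.22226917  0.091     ]
8 origin from base [ 0.62097344 -0.20406113  0.015     ] from boss [ 0.62255944 -0.22183657  0.091     ]
knob depth [ 0.48778343 -0.22468989  0.09      ] [ 0.48914361 -0.22539764  0.09157321]
[-19.67319751  23.9690246   52.39405863 109.29256482 -22.40738885
  57.59639647 -42.34321815] [-17.72788646  23.06606259  49.54660454 109.19687673 -20.78839582
  57.13928884 136.08824165]
```

```bash
python3 - <<'E'
from h import *
O=[180,0,0.4]
manip.movep([.482,-.2247,.20],O); 
manip.line_to([.482,-.2247,.056],v=.12); print(telemetry.read_position(),telemetry.read_force())
fingers.close(25); print(telemetry.read_grip_width(),telemetry.read_force(),telemetry.read_time_s())
f0=np.array(telemetry.read_force()); p=np.array(telemetry.read_position())
r=manip.line_to([.482-.02,-.2247-.02*.007,.056],v=.012,f_stop=7)
print(r); 
for i in range(4):
    print(telemetry.read_position(),telemetry.read_force()-f0); manip.sleep(.1)
print(telemetry.read_time_s())
E
```

```text
[ 0.48249743 -0.22491847  0.05661717] [ 0.15413416  0.04399262 -0.2730629 ]
0.02933437962016918 [ 1.1828634  -6.53871125 -5.56362776] 5.4833
True
[ 0.47556897 -0.2278508   0.05599708] [-0.20624142  6.20767416  6.25278429]
[ 0.47555666 -0.22785753  0.05596952] [0.07129664 5.57099784 7.20434634]
[ 0.47556251 -0.22786406  0.05596648] [0.04278789 6.40474047 7.80134251]
[ 0.47555217 -0.22786774  0.05595591] [-0.05710557  5.86221403  9.06812082]
6.7083
```

```bash
python3 - <<'E'
from h import *
print(telemetry.read_position(),telemetry.read_force())
fingers.open_gripper(); manip.sleep(.2)
p=np.array([.478,-.2278,.056])
manip.movep(p,[180,0,1.0]);manip.sleep(.2); f=np.array(telemetry.read_force()); print(telemetry.read_position(),f)
fingers.close(25); manip.sleep(.3); print(telemetry.read_grip_width(),telemetry.read_position(),telemetry.read_tcp_rot(),telemetry.read_force()-f,telemetry.read_wrist_torque(),telemetry.read_time_s())
E
```

```text
[ 0.4755509  -0.22785719  0.05595853] [ 1.39578265 -1.1009065   4.17084001]
[ 0.47792621 -0.22781727  0.05596803] [-0.0551171  -0.41498335 -0.31508694]
0.029309569076165793 [ 0.4780221  -0.22771527  0.05601408] [-1.79992330e+02 -4.40691321e-04  1.00150945e+00] [0.00977155 0.54449869 1.13156254] [ 0.13022529  0.1633506  -0.05452255] 9.6417
```

```bash
cat >> h.py <<'E'
def lean(sgn,dist=.02,yaw=1.0,lo=6,hi=9,dwell=.6,v=.015):
    """slide along the mill's x in direction sgn until the stop, hold lo..hi N along it"""
    X=sgn*np.array([np.cos(np.radians(yaw)),np.sin(np.radians(yaw)),0])
    f0=np.array(telemetry.read_force()); p=np.array(telemetry.read_position()); tgt=p+dist*X
    r=manip.line_to(tgt,v=v,f_stop=6)
    F=lambda:-(np.array(telemetry.read_force())-f0)@X
    q=np.array(telemetry.read_position()); c=q.copy(); t=telemetry.read_time_s; print('stop',r,(q-p)@X,F(),telemetry.read_force()-f0)
    t1=t()+dwell; n=0
    while t()<t1:
        f=F()
        if f<lo: c=c+.0002*X; manip.line_to(c,v=.01); t1=t()+dwell; n+=1
        elif f>hi+2: c=c-.0002*X; manip.line_to(c,v=.01); n+=1
        else: manip.sleep(.05)
        if n>40: print('no stop'); break
    q=np.array(telemetry.read_position()); print('held',(q-p)@X,F(),q,telemetry.read_force()-f0,'t',t())
    return q
E
python3 - <<'E'
from h import *
lean(-1)
E
```

```text
stop True 2.4799452959919766e-05 0.5897742573216411 [ 0.61130339 -1.22825609  3.63302623]
held 7.80073549927046e-05 6.967371726834905 [ 0.47794456 -0.22774239  0.05604645] [ 6.96030202  0.46582678 -5.54098333] t 12.5083
```

```bash
python3 - <<'E'
import re
s=open('h.py').read()
s=s.replace("    r=manip.line_to(tgt,v=v,f_stop=6)\n    F=","    F=")
s=s.replace("    q=np.array(telemetry.read_position()); c=q.copy(); t=","    for k in range(5):\n        r=manip.line_to(tgt,v=v,f_stop=7)\n        print('  seg',r,(np.array(telemetry.read_position())-p)@X,F())\n        if not r or F()>4: break\n    q=np.array(telemetry.read_position()); c=q.copy(); t=")
open('h.py','w').write(s)
E
python3 - <<'E'
from h import *
print(telemetry.read_force())
lean(+1)
E
```

```text
[ 6.91495647  0.59534213 -4.72450772]
  seg True 7.91728250691819e-05 9.14583301958237
stop True 7.91728250691819e-05 9.14583301958237 [-9.13437701 -0.73612899  9.29256139]
held 0.0003157979324562442 8.744436522812737 [ 0.47826023 -0.22773264  0.05593575] [-8.74765732  0.10820758  9.71912221] t 13.5167
```

```bash
sed -i "s/f0=np.array(telemetry.read_force()); p=np.array(telemetry.read_position()); tgt/f0=np.array([-.05,-.4,-.3]); p=np.array(telemetry.read_position()); tgt/" h.py
python3 - <<'E'
from h import *
print(telemetry.read_force())
lean(+1)
E
```

```text
[-1.83270085  0.70354971  4.9946145 ]
  seg True 0.010332493453173656 0.9136396541705343
  seg True 0.010306640547477838 -0.3782562086212294
  seg True 0.01027500842287563 1.6391189162253865
  seg True 0.010176955969129015 1.3277621072300576
  seg True 0.010160935732501968 1.4531176727473873
stop True 0.010160935732501968 1.4531176727473873 [-1.46474477  0.65343462  5.06944981]
held 0.010169571138653 6.980838369575649 [ 0.4884258  -0.22741445  0.05591251] [-7.00719493  1.44904531 10.70344006] t 19.1083
```

```bash
python3 - <<'E'
from h import *
fingers.open_gripper(); manip.line_to([.4884,-.2275,.17],v=.2)
Y=-7.7
manip.movep([.4455,.2668,.16],[180,0,Y])
d=snap('top','pics/t1.png'); 
manip.line_to([.4455,.2668,.047],v=.12)
print(telemetry.read_force(),telemetry.read_position())
fingers.close(15); manip.sleep(.2); print(telemetry.read_grip_width(),telemetry.read_position(),telemetry.read_force(),telemetry.read_time_s())
e=snap('side','pics/s1.png')
A=cv2.resize(d['pixels'][125:237,300:370,::-1],None,fx=5,fy=5,interpolation=cv2.INTER_CUBIC)
B=cv2.resize(e['pixels'][100:180,150:250,::-1],None,fx=4.4,fy=4.4,interpolation=cv2.INTER_CUBIC)
C=np.zeros((560,800,3),np.uint8);C[:,:350]=A;C[:352,355:795]=B;cv2.imwrite('pics/c2.png',C)
E
```

```text
[-0.53426126 -0.24810944 -0.23311668] [0.44603626 0.26700573 0.0475822 ]
0.039487989382499436 [0.44547824 0.26681653 0.04699658] [ 0.07219584 -0.16775029 -0.15856933] 24.8167
```

View pics/c2.png

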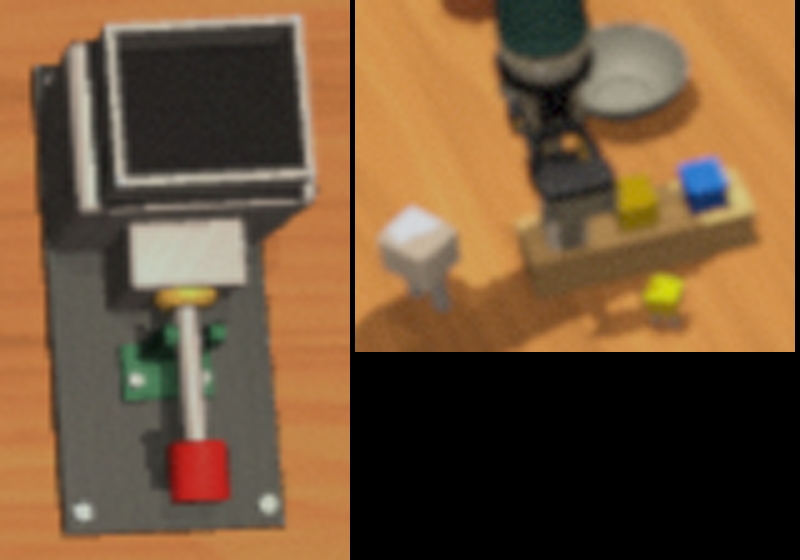

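White head is gripped (39.5 mm wide, no side load), and the knob is now fully in. Next I'll refine the mill's x from this picture and lift the spacer.

```bash
python3 - <<'E'
from h import *
d=dict(np.load('pics/top.npz'))
P=lambda x,y,z:px2w(d,300+(x+.5)/5-.5,125+(y+.5)/5-.5,z)
print('knob inner',P(201,441,.09)[0]+.120)
# subpixel edge profile of redness along column at knob top
im=d['pixels'].astype(float); col=(im[:,338:342,0]-im[:,338:342,1]).mean(1); print('rows',[(r,round(col[r])) for r in range(208,230)])
b=(im[:,337:339,0]-im[:,337:339,2]).mean(1); print('flange R-B',[(r,round(b[r])) for r in range(176,192)])
for r in (182,183,184,185,186): print(r,px2w(d,337.5,r,.091))
for r in (212,213,214,): print(r,px2w(d,339.5,r,.09)[0]+.12)
p=telemetry.read_position()
manip.line_to([p[0],p[1],.16],v=.12); manip.sleep(.1)
print(telemetry.read_grip_width(),telemetry.read_force(),telemetry.read_position(),telemetry.read_time_s())
d=snap('side','pics/s2.png')
u,v=w2px(d,telemetry.read_position()).astype(int);print(u,v)
cv2.imwrite('pics/c3.png',cv2.resize(d['pixels'][v-40:v+50,u-55:u+65,::-1],None,fx=6,fy=6,interpolation=cv2.INTER_CUBIC))
E
```

```text
knob inner 0.6223216304726155
rows [(208, 9), (209, 9), (210, 8), (211, 8), (212, 21), (213, 107), (214, 142), (215, 145), (216, 145), (217, 146), (218, 146), (219, 147), (220, 147), (221, 148), (222, 148), (223, 149), (224, 137), (225, 46), (226, 5), (227, 3), (228, 2), (229, 3)]
flange R-B [(176, 17), (177, 16), (178, 16), (179, 17), (180, 18), (181, 30), (182, 64), (183, 106), (184, 114), (185, 93), (186, 34), (187, 18), (188, 18), (189, 18), (190, 18), (191, 20)]
182 [ 0.58071038 -0.22482071  0.091     ]
183 [ 0.57813749 -0.22466611  0.091     ]
184 [ 0.57556664 -0.22451162  0.091     ]
185 [ 0.57299781 -0.22435723  0.091     ]
186 [ 0.57043101 -0.22420296  0.091     ]
212 0.6243542821245116
213 0.621839034484632
214 0.6193257612945985
0.040098103135196135 [-0.83118569 -0.16100577 -0.24533523] [0.44509376 0.26645914 0.15926165] 26.0583
194 129
```

View pics/c3.png

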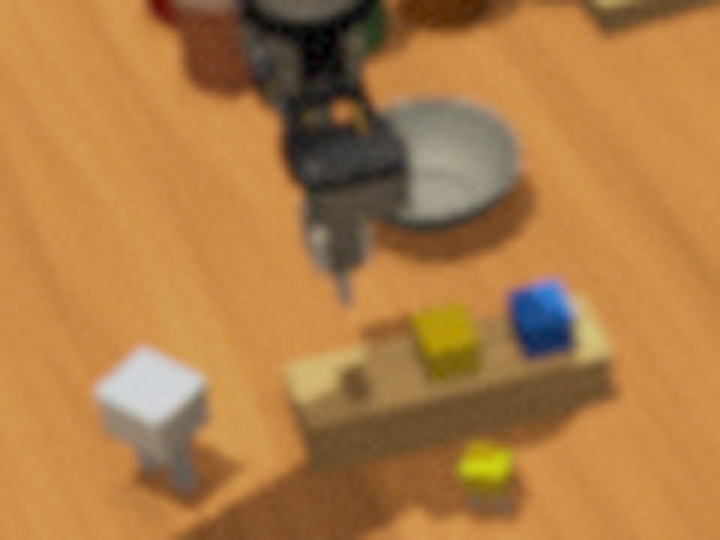

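```bash
python3 - <<'E'
from h import *
p=telemetry.read_position()
manip.line_to([p[0],p[1],.20],v=.15)
manip.movep([.5674,-.2262,.20],[180,0,1.0])
manip.line_to([.5674,-.2262,.137],v=.12); manip.sleep(.2)
print(telemetry.read_position(),telemetry.read_force(),telemetry.read_grip_width())
d=snap('side','pics/s3.png')
u,v=w2px(d,[.567,-.226,.11]).astype(int)
cv2.imwrite('pics/c4.png',cv2.resize(d['pixels'][v-45:v+45,u-60:u+60,::-1],None,fx=6,fy=6,interpolation=cv2.INTER_CUBIC))
r=manip.line_to([.5674,-.2262,.098],v=.03,f_stop=4)
print(r,telemetry.read_position(),telemetry.read_force(),telemetry.read_wrist_torque(),telemetry.read_time_s())
E
```

```text
[ 0.56784041 -0.22643614  0.13779105] [-0.22576023 -0.73187094 -0.28682246] 0.039976887053485906
False [ 0.56754928 -0.22625244  0.09818523] [-0.85193687 -0.31636294 -0.53969069] [-0.02281664  0.14065941 -0.03471992] 30.7417
```

View pics/c4.png

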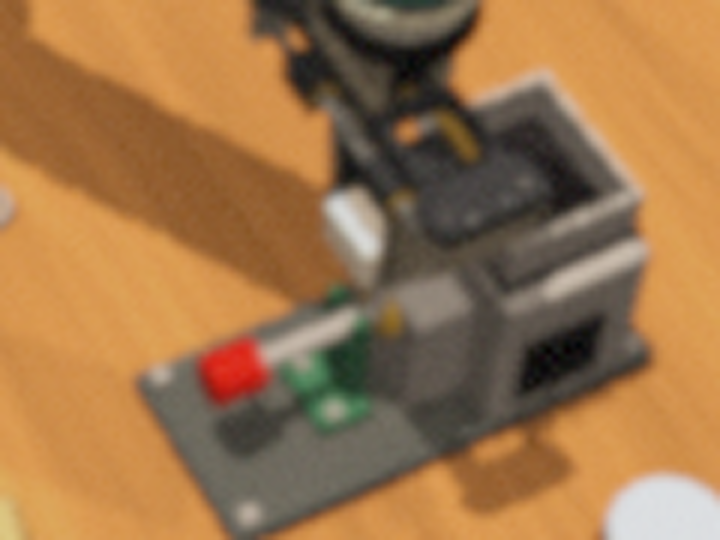

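The crop before lowering shows the white head over the flange gap, at about (355,235). It then went all the way down without resistance. I'll feel for the bracket top, let go and look.

```bash
python3 - <<'E'
from h import *
r=manip.line_to([.5674,-.2262,.094],v=.01,f_stop=3)
print(r,telemetry.read_position(),telemetry.read_force())
fingers.open_gripper(); manip.sleep(.1)
print(telemetry.read_force())
manip.line_to([.5674,-.2262,.20],v=.2)
manip.movep([.44,-.02,.22],[180,0,1.0])
a=snap('side','pics/s4.png');b=snap('top','pics/t4.png');print(telemetry.read_time_s())
A=cv2.resize(b['pixels'][125:237,300:370,::-1],None,fx=5,fy=5,interpolation=cv2.INTER_CUBIC)
u,v=w2px(a,[.54,-.226,.08]).astype(int)
B=cv2.resize(a['pixels'][v-45:v+45,u-45:u+45,::-1],None,fx=5,fy=5,interpolation=cv2.INTER_CUBIC)
C=np.zeros((560,800,3),np.uint8);C[:,:350]=A;C[:450,350:]=B;cv2.imwrite('pics/c5.png',C)
hsv=cv2.cvtColor(b['pixels'],cv2.COLOR_RGB2HSV)
m=(b['z_map']>0)
for (u,v) in ((337,187),(337,190),(339,187)): print(px2w(b,u,v))
E
```

```text
True [ 0.56758947 -0.2262903   0.09781801] [0.20425088 0.38454993 4.79230016]
[-0.7844439   0.0750173   0.34668066]
33.6667
[ 0.56310704 -0.21577834  0.1204889 ]
[ 0.55550005 -0.21505388  0.12166672]
[ 0.56265752 -0.22017867  0.12238785]
```

View pics/c5.png

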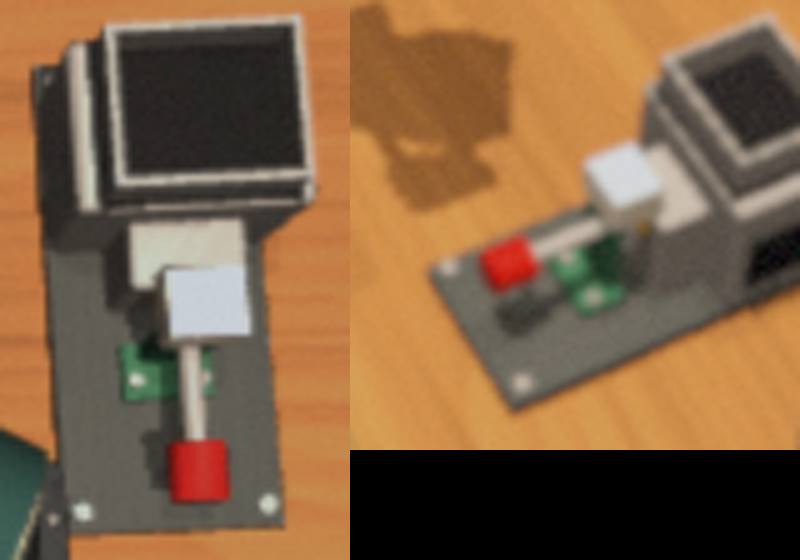

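The spacer is seated: the head top is at about z 0.1215 (0.123 expected), upright, with the bracket felt at the predicted height. Now the proving pull.

```bash
python3 - <<'E'
from h import *
manip.movep([.4874,-.2274,.18],[180,0,1.0])
manip.line_to([.4874,-.2274,.056],v=.12)
fingers.close(25); manip.sleep(.2); print(telemetry.read_grip_width(),telemetry.read_position(),telemetry.read_force())
lean(-1,dist=.008,v=.01,lo=6,hi=9,dwell=.7)
fingers.open_gripper(); manip.sleep(.1); p=telemetry.read_position(); print(p,telemetry.read_force())
manip.line_to([p[0],p[1],.19],v=.2)
manip.movep([.44,0,.25],[180,0,1.0]); manip.sleep(.2)
a=snap('side','pics/s5.png');b=snap('top','pics/t5.png');print(telemetry.read_time_s())
cv2.imwrite('pics/c6.png',np.hstack([cv2.resize(b['pixels'][125:237,300:370,::-1],None,fx=5,fy=5,interpolation=cv2.INTER_CUBIC),cv2.resize(b['pixels'][165:277,125:205,::-1],None,fx=5,fy=5,interpolation=cv2.INTER_CUBIC)]))
E
```

```text
0.029305290899700975 [ 0.48739838 -0.22755996  0.05598669] [ 0.0855892   0.01525032 -1.22554372]
  seg True 0.0022326565769548363 0.37679118521299565
  seg True 0.0022695702569655945 0.11114236553532553
  seg True 0.002334925064513444 0.4354352577961063
  seg True 0.0023388591745473275 -0.04031996441944745
  seg True 0.002379855063232962 0.776096385314551
stop True 0.002379855063232962 0.776096385314551 [0.76680878 0.5388595  2.84689599]
held 0.0024704731506751403 6.782807736717118 [ 0.48493026 -0.22771673  0.05600241] [ 6.79558259 -0.67267811 -3.74703157] t 41.325
[ 0.48362043 -0.22771928  0.055943  ] [ 0.08967837  0.24381595 -0.10967913]
44.6
```

View pics/c6.png

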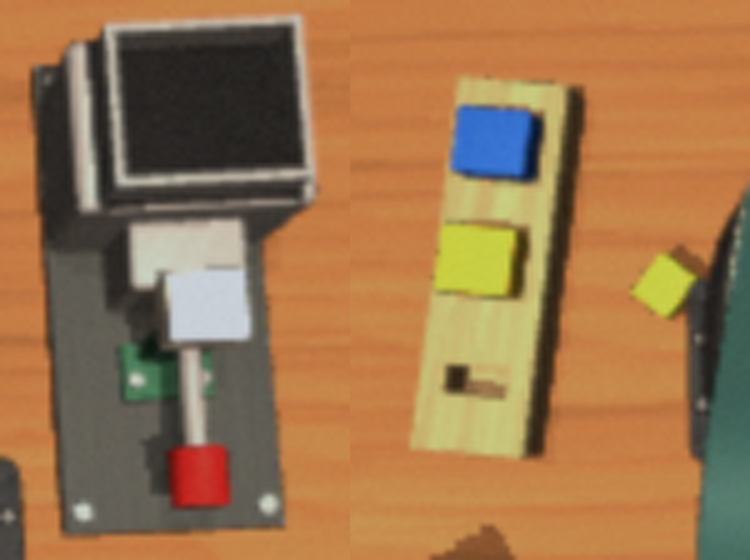

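```bash
python3 -c "
from h import *
print(telemetry.read_force()); ticket.job_done()"
```

```text
[-0.54886192 -0.49053683  0.07111646]
the job is handed in; nothing more can be done
```

The job is done and handed in. The white 8 mm spacer is seated on the shaft, and the blue and yellow ones are still in the rack. No verdict was reported.

- **End float:** I leaned on each stop with about 7 N. The travel between them was about 10.4 mm, including a little stop give, so 8 mm was the thickest spacer that fits.
- **Placing:** The spacer dropped in freely. I felt the bracket top at the expected height, and the camera read the head top at about 121 mm against 123 expected.
- **Proof pull:** After I let go of the spacer, the shaft drew out 2.4 mm and held at 6.8 N for about 0.7 s. The last picture shows the spacer still upright, and the arm was clear of everything at about 44.6 s.

**What disagreed:**
- My first grip on the knob was about 3 mm off sideways because the camera's y reading was off. It pushed the hand sideways with about 6.5 N, so I let go and gripped again.
- The force stop tripped early several times, so I finished each lean with small force-checked steps.
- The first outward lean found the shaft already at the bracket, because the first grip had drawn it there. The travel back in confirmed this.

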